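# Loosen the left-hand clamp knob of the large polishing wheel

### The job

The larger of the two polishing wheels is due for a change. The knob that clamps it has a left-hand thread: loosen it by turning it clockwise, seen from above, by about 60 degrees, so that the wheel is still held, and let go. Never tighten it further, and leave the smaller wheel's knob as it is.

Things in the scene. Friction and masses are not known exactly. Their poses are not given: they have to be found in the camera images.
- large_grip (a point): Black bar knob, 44 x 14 mm, on hub, flange and grey felt wheel 116 mm across of the large fixed upright spindle. Above the worktop: wheel top 62 mm, flange (48 mm across) 66, hub (22 mm across) 73, bar top 110. This point: on the turning axis inside the bar, 13 mm below its top. x runs along the bar, y across its 14 mm width, z up; turns with the knob, does not rise.
- large_knob (a joint): Turn of the large wheel's knob, in rad: between 0 and 0.1 at the start (tight), grows clockwise seen from above (loosening). Anti-clockwise tightens it further. Friction of about 0.12 N m holds it wherever it is left; no spring.
- small_grip (a point): Black bar knob, 44 x 14 mm, on hub, flange and grey felt wheel 76 mm across of the small fixed upright spindle. Above the worktop: wheel top 62 mm, flange (48 mm across) 66, hub (22 mm across) 73, bar top 110. This point: on the turning axis inside the bar, 13 mm below its top. x runs along the bar, y across its 14 mm width, z up; turns with the knob, does not rise. Not to be turned.
- small_knob (a joint): Turn of the small wheel's knob, in rad: between 0 and 0.1 at the start, grows clockwise seen from above. To be left as it is.

How it is judged:
By the outcome, as a careful person would: the job done as asked, in the order asked, and still so for the second after the job is handed in, with the robot touching nothing.
It also fails if it takes over 32 s, if anything falls off the work surface, if the arm or the gripper's body presses on something with over 40 N, if the wrist force passes 120 N, or if a joint passes its speed limit or range.

### The arm

A 6-joint arm with a two-finger parallel gripper is mounted at the origin on a cart in front of the work surface, level with it; the furniture and walls round the work are solid. World frame = base frame: x ahead of the robot, y to its left, z up, the work surface at z = 0. Lengths are in m, angles in rad, forces in N, time in s.
With the tool pointing down it reaches from about 0.375 to 0.975 m from the base axis. Payload 3.8 kg.
Tool frame: the origin (TCP) lies at the very end of the fingers, on their centre line; the grasp point (between the pads) lies bot.grip_point_offset behind it (bot.grip_point_offset is the distance from the TCP to the grasp point, in m); z points along the fingers, y is the line along which they close (so a half turn about z gives the same grasp; the last joint's range is limited). The gripper opens to 85 mm and grips with 20 to 120 N. Pads are 22 mm wide; open, the fingers measure 114 mm over their backs; the gripper's body (76 mm by 85 mm) begins 54 mm behind the grasp point. The pads swing forward as they close: fully open they stand 13 mm farther back than shut.
Start: joints at [-1.318, 0.264, 1.604, -0, 1.274, -0.037], TCP at [0.193, -0.647, 0.231] pointing down, gripper open.
Joint ranges: [-2.63, 2.63], [-0.94, 2.18], [0.31, 2.57], [-1.31, 4.45], [0, 2.66], [-2.55, 2.55]. Speed limits (rad/s): [2.57, 2.57, 3.14, 3.14, 3.14, 3.14].

### API

Orientations are given as a rotation vector (axis times angle).
In Python, from workcell import bot, vision gives the robot as it stands.
- The arm moves only by the tool play_rows, never from a script. Its argument "rows" is a list of rows, each an object of numbers: "dx", "dy", "dz": the shift along the tool's x, y, z as a fraction of full scale; "roll": the turn about the tool's z as a fraction of full scale; "fingers": the closure, from 0 (fully open) to 1 (shut). In form: [{"dx": .., "dy": .., "dz": .., "roll": .., "fingers": ..}, ...]. A call has 1 to 20 rows; each row shifts and turns the commanded pose from where the row before left it, along the tool's axes as they then stand; what a row does not reach is not made up. Full scale, the value 1, is 0.04 m for a shift and 4 degrees for a turn. A row lasts 1/12 s, in which the tool goes at most 41.7 mm and 7.16 degrees, less where a joint would pass 70% of its speed; a pose out of reach is approached as far as the arm can. A call with a number of a shift or a turn outside -1 to 1 is refused whole. A call with a gripper value outside its range is refused whole. The fingers move at their own pace and stop on an object; "grip_force" is the grip in N (left out, the last holds). Time passes only in rows, so rows that do not move let the fingers close. It gives the time, the measured TCP pose, the force and the opening at its end, in the units of the state.
- bot.read_state(): the state, without advancing time (a new reading comes with each control period).
- vision.read_camera(name): name is "side" or "top"; returns a dict with "pixels" (400x640x3 uint8, red, green, blue), "depth" (400x640 float32, m along the optical axis (not along the pixel's ray), 0 where there is no reading), "fx", "fy", "cx", "cy" (pixels), "R" (3x3) and "t" (3): a world point X has camera coordinates R X + t. Camera axes: x right, y down, z forward; pixel columns grow to the right and rows downward; lengths in m; the calibration is good to about 2 mm. A picture is of the moment at which its call begins.
- bot.finish_job(): hands the job in, once; it reports no verdict.
The state is a dict: "time": time; "q": joint angles; "joint_vel": joint speeds; "joint_torque": joint torques, N m; "tool_pos": TCP position; "tcp_rot": TCP orientation; "wrist_force": force on the tool from outside, world axes, zero at the start; "torque": the same for the moment, N m; "width": opening from 0.0 (shut) to 1.0 (fully open).
Only numpy, scipy, OpenCV 4.12 (cv2) and the standard library are available. Lean on these libraries where they do the work, as an engineer would, in place of code of your own. Each camera call takes 0.05 s, during which the arm holds its last target. There are 200 camera calls.

## Working session

There is one attempt and no reset: what is moved stays moved. The work goes in short steps, Python scripts to look and compute and a tool call to move; the robot and the scene stay as the last step left them, time stands still between calls to the robot, and variables do not carry over. Pictures are saved under pics/ and viewed, on a budget of 10 in all, crops included, one or two more only if the job needs it, and the job is handed in when it is done.

Besides the shell and the picture viewer there is one more tool, called after "Emit:" as name(argument=value, ...), one argument or row to a line, values as JSON. play_rows: Moves the arm, as the interface text tells. Its arguments: {"type":"object","properties":{"rows":{"type":"array","items":{"type":"object","properties":{"dx":{"type":"number","minimum":-1,"maximum":1},"dy":{"type":"number","minimum":-1,"maximum":1},"dz":{"type":"number","minimum":-1,"maximum":1},"roll":{"type":"number","minimum":-1,"maximum":1},"fingers":{"type":"number"}}}},"grip_force":{"type":"number"}},"required":["rows"]}

```bash
mkdir -p pics
python3 - <<'E'
from workcell import bot, vision
import cv2,numpy as np
for n in("top","side"):
    c=vision.read_camera(n); cv2.imwrite(f"pics/{n}0.png",c["pixels"][:,:,::-1]); np.savez(f"{n}0.npz",**c)
    print(n,c["fx"],c["cx"],c["cy"],c["R"].round(3).tolist(),c["t"].round(3))
print(bot.read_state(),bot.grip_point_offset)
E
```

```text
top 411.7029315806003 322.9825240773389 202.46058012419874 [[0.024, -0.999, -0.025], [-0.993, -0.021, -0.112], [0.112, 0.028, -0.993]] [0.023 0.479 1.157]
side 408.17531838303296 318.23757591430854 198.42090838454232 [[0.969, -0.245, -0.005], [-0.163, -0.63, -0.76], [0.183, 0.737, -0.65]] [-0.47   0.183  0.828]
{'time': 0.1, 'q': array([-1.31790715e+00,  2.64676816e-01,  1.60525723e+00,  3.14526763e-05,
        1.27370207e+00, -3.69242584e-02]), 'joint_vel': array([ 0.00104522, -0.00088777, -0.00219942,  0.00070331, -0.00028788,
        0.00024332]), 'joint_torque': array([ 7.42987668e-04, -5.16704392e+01, -3.68589842e+01, -8.38485334e-05,
        6.21698942e-03, -2.02270934e-05]), 'tool_pos': array([ 0.19272205, -0.6462043 ,  0.23007651]), 'tcp_rot': array([-3.10665542e+00, -4.53338197e-01,  2.98791587e-04]), 'wrist_force': array([1.0680361 , 0.29156857, 0.17203596]), 'torque': array([-0.05229867, -0.00958895, -0.03824837]), 'width': 1.0014989984672151} 0.0187
```

View pics/top0.png

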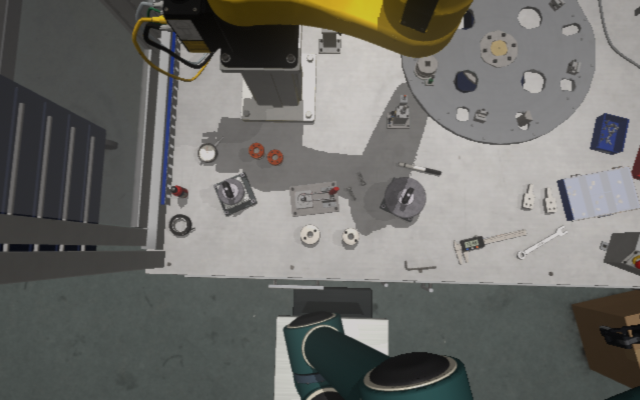

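View pics/side0.png

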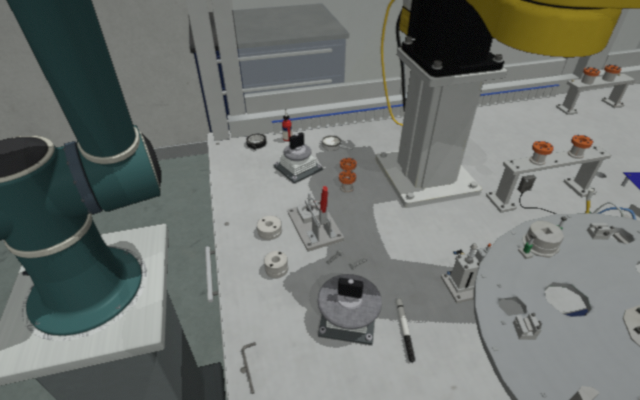

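The top view shows the large wheel near pixel (405,198) and the small one near (232,190). In the side view they are at (350,295) and (298,152). Next I'll enlarge the large knob.

```bash
cat > h.py <<'E'
import numpy as np
def onz(c,u,v,z):
    "world point on plane z seen at pixel u,v"
    R,t=c["R"],c["t"]; d=R.T@np.array([(u-c["cx"])/c["fx"],(v-c["cy"])/c["fy"],1]); o=-R.T@t
    return o+d*(z-o[2])/d[2]
def pts(c,u0,u1,v0,v1):
    v,u=np.mgrid[v0:v1,u0:u1]; d=c["depth"][v0:v1,u0:u1].astype(float)
    p=np.stack([(u-c["cx"])/c["fx"]*d,(v-c["cy"])/c["fy"]*d,d],-1)
    return (p-c["t"])@c["R"],d
E
python3 - <<'E'
import numpy as np,cv2
from h import *
a=dict(np.load("top0.npz")); b=dict(np.load("side0.npz"))
A=cv2.resize(a["pixels"][170:230,375:435],None,fx=6.5,fy=6.5,interpolation=2);B=cv2.resize(b["pixels"][265:325,320:380],None,fx=6.5,fy=6.5,interpolation=2)
cv2.imwrite("pics/crop.png",np.hstack([A,B])[:,:,::-1])
for n,c,w in(("top",a,(375,440,165,235)),("side",b,(310,390,260,330))):
    P,d=pts(c,*w); m=(d>0)&(P[...,2]>.098)&(P[...,2]<.125); Q=P[m]; print(n,len(Q))
    if len(Q)>8:
        (cen,sz,ang)=cv2.minAreaRect((Q[:,:2]*1000).astype(np.float32)); print(cen,sz,ang,Q.mean(0),Q[:,2].max())
    m=(d>0)&(abs(P[...,2]-.062)<.004);Q=P[m];print(cv2.minEnclosingCircle((Q[:,:2]*1000).astype(np.float32)),len(Q))
E
```

```text
top 87
(495.144287109375, -193.8323974609375) (13.767302513122559, 44.639732360839844) 64.26944732666016 [ 0.49388725 -0.19300713  0.10860678] 0.11501402338834811
((494.8786926269531, -193.8802032470703), 57.63457489013672) 1064
side 239
(493.1190185546875, -196.8499755859375) (15.136574745178223, 43.85087585449219) 63.62954330444336 [ 0.49263625 -0.19882961  0.10664478] 0.11149116502474571
((493.5278625488281, -196.398681640625), 58.02381134033203) 2146
```

View pics/crop.png

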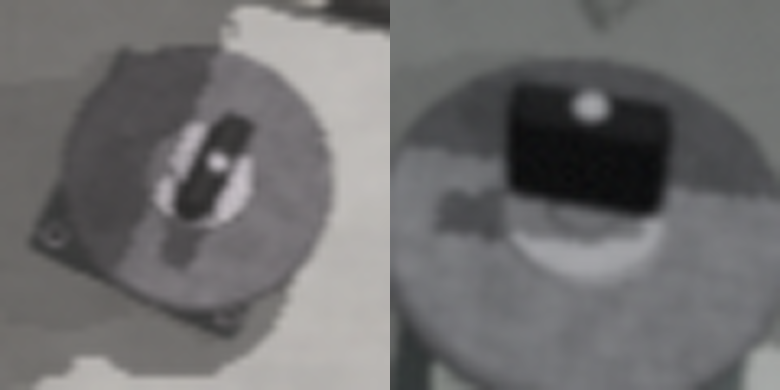

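The large knob's axis is at about (0.494, -0.195), with the bar along -26°, so its narrow direction is +64°. The tool y has to go from -73° to about 60°: I'll grip biased slightly clockwise so that closing cannot tighten the knob. First I'll check for overhead obstacles.

Run:
```python
import numpy as np
from h import *
a=dict(np.load("top0.npz"))
P,d=pts(a,0,640,0,400); Q=P[(d>0)&(P[...,2]>.12)&(P[...,0]>.2)&(P[...,0]<.85)&(P[...,1]>-.7)&(P[...,1]<.3)]
print(len(Q)); 
for lo in np.arange(.3,.85,.05):
    q=Q[(Q[:,0]>=lo)&(Q[:,0]<lo+.05)]
    if len(q): print(round(lo,2),len(q),q.min(0).round(2),q.max(0).round(2))
```

```text
31992
0.45 39 [ 0.49 -0.01  0.12] [0.5  0.02 0.17]
0.5 12 [ 0.5  -0.01  0.13] [0.5  0.02 0.17]
0.6 548 [ 0.63 -0.52  0.14] [ 0.65 -0.32  0.15]
0.65 3506 [ 0.65 -0.6   0.13] [ 0.7  -0.11  0.66]
0.7 7769 [ 0.7  -0.64  0.12] [0.75 0.27 0.65]
0.75 11503 [ 0.75 -0.66  0.12] [0.8  0.3  0.57]
0.8 3571 [ 0.8  -0.68  0.13] [0.85 0.3  0.49]
```

Emit:
play_rows(
  rows=[
    {"dx":0.65,"dy":-0.54,"fingers":0},
    {"dx":0.65,"dy":-0.54,"fingers":0},
    {"dx":0.65,"dy":-0.54,"fingers":0},
    {"dx":0.65,"dy":-0.54,"fingers":0},
    {"dx":0.65,"dy":-0.54,"fingers":0},
    {"dx":0.65,"dy":-0.54,"fingers":0},
  ],
)

```text
validation failed for argument at $.ro...
```

Emit:
play_rows(
  rows=[
    {"dx":0.65,"dy":-0.54,"dz":0.0,"roll":0.0,"fingers":0.0},
    {"dx":0.65,"dy":-0.54,"dz":0.0,"roll":0.0,"fingers":0.0},
    {"dx":0.65,"dy":-0.54,"dz":0.0,"roll":0.0,"fingers":0.0},
    {"dx":0.65,"dy":-0.54,"dz":0.0,"roll":0.0,"fingers":0.0},
    {"dx":0.65,"dy":-0.54,"dz":0.0,"roll":0.0,"fingers":0.0},
    {"dx":0.65,"dy":-0.54,"dz":0.0,"roll":0.0,"fingers":0.0},
    {"dx":0.65,"dy":-0.54,"dz":0.0,"roll":0.0,"fingers":0.0},
    {"dx":0.65,"dy":-0.54,"dz":0.0,"roll":0.0,"fingers":0.0},
  ],
)

```text
time: 0.77
tool_pos: [0.3432, -0.42, 0.2307]
tcp_rot: [-3.108, -0.453, 0.001]
wrist_force: [0.5, -0.2, -0.4]
width: 0.997
```

Emit:
play_rows(
  rows=[
    {"dx":0.65,"dy":-0.54,"dz":0.0,"roll":0.0,"fingers":0.0},
    {"dx":0.65,"dy":-0.54,"dz":0.0,"roll":0.0,"fingers":0.0},
    {"dx":0.65,"dy":-0.54,"dz":0.0,"roll":0.0,"fingers":0.0},
    {"dx":0.65,"dy":-0.54,"dz":0.0,"roll":0.0,"fingers":0.0},
    {"dx":0.65,"dy":-0.54,"dz":0.0,"roll":0.0,"fingers":0.0},
    {"dx":0.65,"dy":-0.54,"dz":0.0,"roll":0.0,"fingers":0.0},
    {"dx":0.65,"dy":-0.54,"dz":0.0,"roll":0.0,"fingers":0.0},
    {"dx":0.65,"dy":-0.54,"dz":0.0,"roll":0.0,"fingers":0.0},
  ],
)

```text
time: 1.43
tool_pos: [0.4931, -0.1951, 0.2309]
tcp_rot: [-3.108, -0.454, 0.001]
wrist_force: [0.1, -1.0, 0.1]
width: 1.002
```

Emit:
play_rows(
  rows=[
    {"dx":0,"dy":0,"dz":0,"roll":-1,"fingers":0},
    {"dx":0,"dy":0,"dz":0,"roll":-1,"fingers":0},
    {"dx":0,"dy":0,"dz":0,"roll":-1,"fingers":0},
    {"dx":0,"dy":0,"dz":0,"roll":-1,"fingers":0},
    {"dx":0,"dy":0,"dz":0,"roll":-1,"fingers":0},
    {"dx":0,"dy":0,"dz":0,"roll":-1,"fingers":0},
    {"dx":0,"dy":0,"dz":0,"roll":-1,"fingers":0},
    {"dx":0,"dy":0,"dz":0,"roll":-1,"fingers":0},
    {"dx":0,"dy":0,"dz":0,"roll":-1,"fingers":0},
    {"dx":0,"dy":0,"dz":0,"roll":-1,"fingers":0},
    {"dx":0,"dy":0,"dz":0,"roll":-1,"fingers":0},
    {"dx":0,"dy":0,"dz":0,"roll":-1,"fingers":0},
    {"dx":0,"dy":0,"dz":0,"roll":-1,"fingers":0},
    {"dx":0,"dy":0,"dz":0,"roll":-1,"fingers":0},
    {"dx":0,"dy":0,"dz":0,"roll":-1,"fingers":0},
    {"dx":0,"dy":0,"dz":0,"roll":-1,"fingers":0},
    {"dx":0,"dy":0,"dz":0,"roll":-1,"fingers":0},
  ],
)

```text
time: 2.85
tool_pos: [0.4924, -0.1966, 0.2307]
tcp_rot: [-2.319, -2.118, 0.001]
wrist_force: [-0.6, 0.8, 0.2]
width: 0.998
```

Emit:
play_rows(
  rows=[
    {"dx":0,"dy":0,"dz":0,"roll":-1,"fingers":0},
    {"dx":0,"dy":0,"dz":0,"roll":-1,"fingers":0},
    {"dx":0,"dy":0,"dz":0,"roll":-1,"fingers":0},
    {"dx":0,"dy":0,"dz":0,"roll":-1,"fingers":0},
    {"dx":0,"dy":0,"dz":0,"roll":-1,"fingers":0},
    {"dx":0,"dy":0,"dz":0,"roll":-1,"fingers":0},
    {"dx":0,"dy":0,"dz":0,"roll":-1,"fingers":0},
    {"dx":0,"dy":0,"dz":0,"roll":-1,"fingers":0},
    {"dx":0,"dy":0,"dz":0,"roll":-1,"fingers":0},
    {"dx":0,"dy":0,"dz":0,"roll":-1,"fingers":0},
    {"dx":0,"dy":0,"dz":0,"roll":-1,"fingers":0},
    {"dx":0,"dy":0,"dz":0,"roll":-1,"fingers":0},
    {"dx":0,"dy":0,"dz":0,"roll":-1,"fingers":0},
    {"dx":0,"dy":0,"dz":0,"roll":-1,"fingers":0},
    {"dx":0,"dy":0,"dz":0,"roll":-1,"fingers":0},
    {"dx":0,"dy":0,"dz":0,"roll":-1,"fingers":0},
    {"dx":0,"dy":0,"dz":0,"roll":0,"fingers":0},
  ],
)

```text
time: 4.27
tool_pos: [0.4924, -0.1966, 0.2307]
tcp_rot: [-0.847, -3.024, -0.0]
wrist_force: [0.2, -0.3, -0.5]
width: 1.002
```

```bash
cat >> h.py <<'E'
def tool(s):
    from scipy.spatial.transform import Rotation as Ro
    R=Ro.from_rotvec(s["tcp_rot"]).as_matrix(); return R,np.degrees(np.arctan2(R[1,1],R[0,1]))
E
python3 - <<'E'
from workcell import bot,vision
from h import *
import cv2
s=bot.read_state();R,a=tool(s);print(s["time"],s["q"].round(2),s["tool_pos"].round(4),R.round(3).tolist(),"y ang",a)
c=vision.read_camera("side");np.savez("side1.npz",**c)
cv2.imwrite("pics/s1.png",cv2.resize(c["pixels"][180:360,230:470],None,fx=3,fy=3,interpolation=2)[:,:,::-1])
print("needed shift, tool x,y,z:",R.T@(np.array([.494,-.195,.080])-s["tool_pos"]))
E
```

```text
4.2667 [-0.43 -0.01  1.91 -0.    1.24 -1.45] [ 0.4924 -0.1966  0.2307] [[-0.854, 0.52, -0.001], [0.52, 0.854, 0.0], [0.001, -0.0, -1.0]] y ang 58.701259894607595
needed shift, tool x,y,z: [-0.00065609  0.00222839  0.15074842]
```

View pics/s1.png

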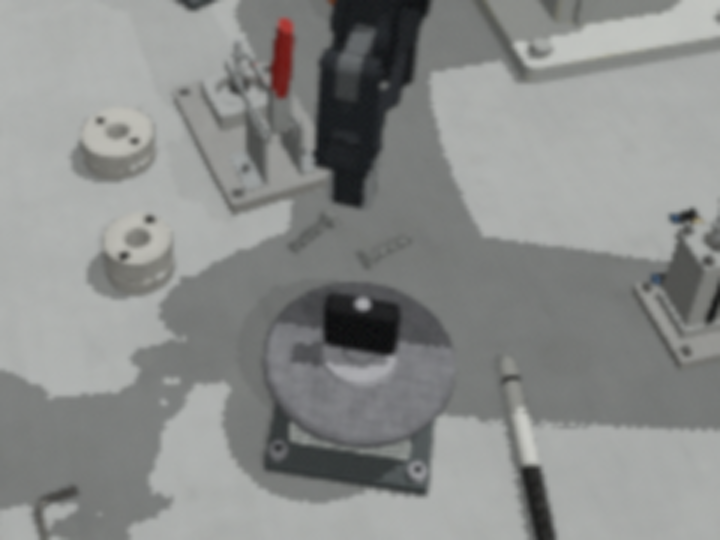

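The side view shows the tool above the wheel and the bar clear of it at crop pixel (360,322). The angle is biased about 3-5° clockwise. Now I'll descend and close gently.

Emit:
play_rows(
  rows=[
    {"dx":-0.01,"dy":0.05,"dz":0.3,"roll":-0.5,"fingers":0},
    {"dx":0,"dy":0,"dz":0.5,"roll":0,"fingers":0},
    {"dx":0,"dy":0,"dz":0.5,"roll":0,"fingers":0},
    {"dx":0,"dy":0,"dz":0.5,"roll":0,"fingers":0},
    {"dx":0,"dy":0,"dz":0.5,"roll":0,"fingers":0},
    {"dx":0,"dy":0,"dz":0.5,"roll":0,"fingers":0.2},
    {"dx":0,"dy":0,"dz":0.4,"roll":0,"fingers":0.3},
    {"dx":0,"dy":0,"dz":0.3,"roll":0,"fingers":0.4},
    {"dx":0,"dy":0,"dz":0.27,"roll":0,"fingers":0.5},
    {"dx":0,"dy":0,"dz":0,"roll":0,"fingers":0.6},
    {"dx":0,"dy":0,"dz":0,"roll":0,"fingers":0.6},
    {"dx":0,"dy":0,"dz":0,"roll":0,"fingers":0.6},
  ],
  grip_force=40,
)

```text
time: 5.32
tool_pos: [0.4949, -0.1956, 0.0814]
tcp_rot: [0.797, 3.037, -0.0]
wrist_force: [-0.2, -0.1, 0.3]
width: 0.4
```

Run:
```python
from workcell import bot,vision
from h import *
import cv2
s=bot.read_state();R,a=tool(s);print(s["time"],s["tool_pos"].round(4),"y ang",a,s["wrist_force"],s["torque"])
I=[]
for n,w in(("side",(310,390,250,330)),("top",(365,445,160,240))):
    c=vision.read_camera(n);I.append(cv2.resize(c["pixels"][w[2]:w[3],w[0]:w[1]],None,fx=5,fy=5,interpolation=2))
cv2.imwrite("pics/s2.png",np.hstack(I)[:,:,::-1])
```

```text
5.3167 [ 0.4949 -0.1956  0.0814] y ang 60.58374598245018 [-0.1681104  -0.12051873  0.27622119] [-0.05300181 -0.00713591  0.03256251]
```

View pics/s2.png

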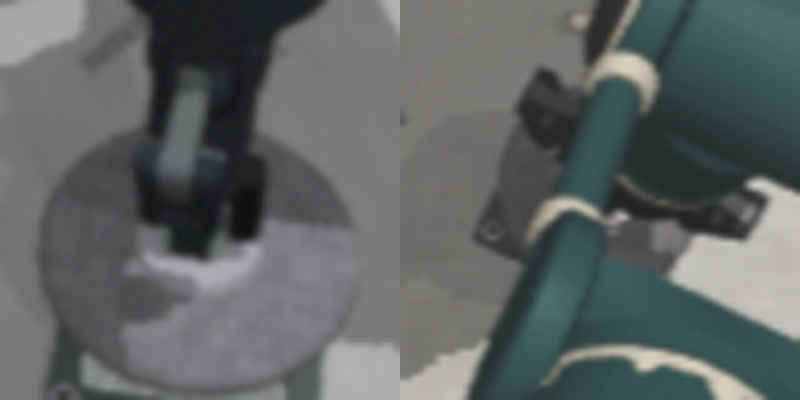

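The side crop shows the near finger at (190,230), about centred on the bar, which spans 138–262. There has been no contact yet, so I'll close.

Emit:
play_rows(
  rows=[
    {"dx":0,"dy":0,"dz":0,"roll":0,"fingers":0.7},
    {"dx":0,"dy":0,"dz":0,"roll":0,"fingers":0.75},
    {"dx":0,"dy":0,"dz":0,"roll":0,"fingers":0.8},
    {"dx":0,"dy":0,"dz":0,"roll":0,"fingers":0.85},
    {"dx":0,"dy":0,"dz":0,"roll":0,"fingers":1},
    {"dx":0,"dy":0,"dz":0,"roll":0,"fingers":1},
    {"dx":0,"dy":0,"dz":0,"roll":0,"fingers":1},
    {"dx":0,"dy":0,"dz":0,"roll":0,"fingers":1},
  ],
  grip_force=40,
)

```text
time: 6.08
tool_pos: [0.494, -0.1966, 0.0814]
tcp_rot: [0.796, 3.039, -0.004]
wrist_force: [-3.4, -4.5, 3.4]
width: 0.16
```

Run:
```python
from workcell import bot
from h import *
s=bot.read_state();R,a=tool(s);print(s["time"],s["tool_pos"].round(4),"y ang",a,s["wrist_force"],s["torque"],s["width"])
```

```text
6.0833 [ 0.494  -0.1966  0.0814] y ang 60.652705777698635 [-3.41530698 -4.50233063  3.44784361] [-0.61175107  0.46690703  0.11852503] 0.15957521607725067
```

Gripped: the opening is about 14 mm and the forces are low. Turning clockwise 57°, from 60.6° to about 4°.

Emit:
play_rows(
  rows=[
    {"dx":0,"dy":0,"dz":0,"roll":0.5,"fingers":1},
    {"dx":0,"dy":0,"dz":0,"roll":0.8,"fingers":1},
    {"dx":0,"dy":0,"dz":0,"roll":0.8,"fingers":1},
    {"dx":0,"dy":0,"dz":0,"roll":0.8,"fingers":1},
    {"dx":0,"dy":0,"dz":0,"roll":0.8,"fingers":1},
    {"dx":0,"dy":0,"dz":0,"roll":0.8,"fingers":1},
    {"dx":0,"dy":0,"dz":0,"roll":0.8,"fingers":1},
    {"dx":0,"dy":0,"dz":0,"roll":0.8,"fingers":1},
    {"dx":0,"dy":0,"dz":0,"roll":0.8,"fingers":1},
  ],
  grip_force=60,
)

```text
time: 6.83
tool_pos: [0.4938, -0.1968, 0.0814]
tcp_rot: [1.501, 2.759, -0.004]
wrist_force: [-3.5, -5.2, 4.4]
width: 0.153
```

Run:
```python
from workcell import bot
from h import *
s=bot.read_state();R,a=tool(s);print(s["time"],s["tool_pos"].round(4),"y ang",a,s["wrist_force"],s["torque"],s["width"])
```

```text
6.8333 [ 0.4938 -0.1968  0.0814] y ang 32.90351876907667 [-3.45211513 -5.21711566  4.43720862] [-0.70598295  0.6476103   0.10985321] 0.15279086343910686
```

Emit:
play_rows(
  rows=[
    {"dx":0,"dy":0,"dz":0,"roll":0.8,"fingers":1},
    {"dx":0,"dy":0,"dz":0,"roll":0.8,"fingers":1},
    {"dx":0,"dy":0,"dz":0,"roll":0.8,"fingers":1},
    {"dx":0,"dy":0,"dz":0,"roll":0.8,"fingers":1},
    {"dx":0,"dy":0,"dz":0,"roll":0.8,"fingers":1},
    {"dx":0,"dy":0,"dz":0,"roll":0.8,"fingers":1},
    {"dx":0,"dy":0,"dz":0,"roll":0.8,"fingers":1},
    {"dx":0,"dy":0,"dz":0,"roll":0.8,"fingers":1},
    {"dx":0,"dy":0,"dz":0,"roll":0.8,"fingers":1},
    {"dx":0,"dy":0,"dz":0,"roll":0,"fingers":1},
    {"dx":0,"dy":0,"dz":0,"roll":0,"fingers":1},
  ],
)

```text
time: 7.75
tool_pos: [0.4936, -0.1969, 0.0814]
tcp_rot: [2.137, 2.301, -0.004]
wrist_force: [-5.1, -4.4, 5.4]
width: 0.155
```

Run:
```python
from workcell import bot
from h import *
s=bot.read_state();R,a=tool(s);print(s["time"],s["tool_pos"].round(4),"y ang",a,s["wrist_force"],s["torque"],s["width"])
```

```text
7.75 [ 0.4936 -0.1969  0.0814] y ang 4.2172107252604425 [-5.07003131 -4.3696448   5.44869857] [-0.80616031  0.7208159  -0.05205367] 0.15495168100117196
```

Emit:
play_rows(
  rows=[
    {"dx":0,"dy":0,"dz":0,"roll":0,"fingers":0.6},
    {"dx":0,"dy":0,"dz":0,"roll":0,"fingers":0.4},
    {"dx":0,"dy":0,"dz":0,"roll":0,"fingers":0.2},
    {"dx":0,"dy":0,"dz":0,"roll":0,"fingers":0},
    {"dx":0,"dy":0,"dz":0,"roll":0,"fingers":0},
    {"dx":0,"dy":0,"dz":0,"roll":0,"fingers":0},
  ],
)

```text
time: 8.25
tool_pos: [0.4942, -0.1951, 0.0804]
tcp_rot: [-2.138, -2.301, -0.0]
wrist_force: [-0.1, 0.3, 1.4]
width: 0.975
```

Emit:
play_rows(
  rows=[
    {"dx":0,"dy":0,"dz":-0.3,"roll":0,"fingers":0},
    {"dx":0,"dy":0,"dz":-0.6,"roll":0,"fingers":0},
    {"dx":0,"dy":0,"dz":-0.7,"roll":0,"fingers":0},
    {"dx":0,"dy":0,"dz":-0.7,"roll":0,"fingers":0},
    {"dx":0,"dy":0,"dz":-0.7,"roll":0,"fingers":0},
    {"dx":0,"dy":0,"dz":-0.7,"roll":0,"fingers":0},
    {"dx":-0.7,"dy":0,"dz":0,"roll":0,"fingers":0},
    {"dx":-0.7,"dy":0,"dz":0,"roll":0,"fingers":0},
    {"dx":-0.7,"dy":-0.2,"dz":0,"roll":0,"fingers":0},
    {"dx":-0.7,"dy":-0.2,"dz":0,"roll":0,"fingers":0},
    {"dx":-0.7,"dy":-0.2,"dz":0,"roll":0,"fingers":0},
    {"dx":-0.7,"dy":-0.2,"dz":0,"roll":0,"fingers":0},
    {"dx":-0.7,"dy":-0.2,"dz":0,"roll":0,"fingers":0},
    {"dx":-0.7,"dy":-0.2,"dz":0,"roll":0,"fingers":0},
    {"dx":0,"dy":0,"dz":0,"roll":0,"fingers":0},
    {"dx":0,"dy":0,"dz":0,"roll":0,"fingers":0},
  ],
)

```text
time: 9.58
tool_pos: [0.4623, -0.4235, 0.2291]
tcp_rot: [2.141, 2.298, 0.0]
wrist_force: [-0.2, -0.2, 0.7]
width: 0.996
```

Run:
```python
from workcell import bot,vision
from h import *
import cv2
I=[]
for n,w in(("top",(375,440,165,235)),("side",(310,390,260,330))):
    c=vision.read_camera(n); I.append(cv2.resize(c["pixels"][w[2]:w[3],w[0]:w[1]],(390,390),interpolation=2))
    P,d=pts(c,*w); m=(d>0)&(P[...,2]>.098)&(P[...,2]<.125); Q=P[m]; print(n,len(Q))
    if len(Q)>8: print(cv2.minAreaRect((Q[:,:2]*1000).astype(np.float32)))
cv2.imwrite("pics/end.png",np.hstack(I)[:,:,::-1])
s=bot.read_state();print(s["time"],s["tool_pos"],s["wrist_force"])
```

```text
top 90
((494.2266845703125, -193.12942504882812), (14.172128677368164, 42.81349563598633), 5.911412715911865)
side 209
((493.3397216796875, -196.83929443359375), (14.032596588134766, 42.79889678955078), 4.319201946258545)
9.6833 [ 0.46275317 -0.42166238  0.22886936] [ 0.23332323  0.54229534 -0.16686694]
```

View pics/end.png

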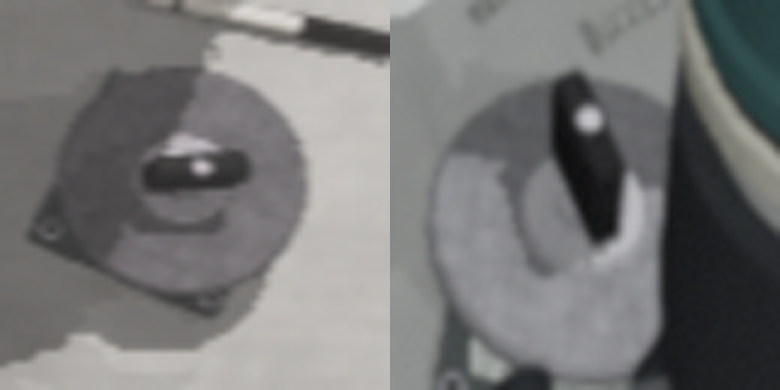

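The final crops show the bar turned clockwise and released, at top-crop pixel (195,170). Its narrow direction went from about 64° to about 4–6°, which is a turn of 58–60°. The arm is clear of everything.

```bash
python3 -c "
from workcell import bot
print(bot.finish_job())"
```

```text
the job is handed in; nothing more can be done
None
```

I turned the large wheel's knob clockwise by about 60°, released it and moved the arm clear, then handed the job in at about 9.7 s.

- **Turn:** depth measurements put the turn at 58° from the top camera and 59° from the side camera. The gripper's own angle, measured from the bar's starting angle, gives about 60°. Any difference is within measuring error.
- **No tightening:** I gripped with a small clockwise bias so that closing the fingers could only loosen the knob. I did not measure the knob angle during the closing itself.
- **Forces:** readings at the end of each move stayed below about 10 N at the wrist, and near zero after release.
- **Small knob:** the arm never went near it, but I did not measure it again at the end.

No check failed.

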